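# Find the full parts tin by its weight

### The job

Of the three identical closed yellow tins on the cork mat, one still holds a steel part and the other two are empty. Lift them in turn to feel which one is heavy, and set that one down gently, upright, in the red tray. Leave the two light tins standing upright on the bench or mat, outside the tray.

Things in the scene. Friction and masses are not known exactly. Their poses are not given: they have to be found in the camera images.
- tin_a_mid (a point): centre (30 mm above the underside) of one of three identical closed parts tins in a row about 150 mm apart: yellow, flat-sided, grey lid, white blank label; 90 mm long (x axis), 50 mm wide (y axis), 60 mm high (z up), standing on a 3 mm mat. Any one may be the full one (0.53 to 0.68 kg); the two empty ones weigh 0.13 to 0.20 kg. Contents have 1 mm of play.
- tin_b_mid (a point): centre (30 mm above the underside) of one of three identical closed parts tins in a row about 150 mm apart: yellow, flat-sided, grey lid, white blank label; 90 mm long (x axis), 50 mm wide (y axis), 60 mm high (z up), standing on a 3 mm mat. Any one may be the full one (0.53 to 0.68 kg); the two empty ones weigh 0.13 to 0.20 kg. Contents have 1 mm of play.
- tin_c_mid (a point): centre (30 mm above the underside) of one of three identical closed parts tins in a row about 150 mm apart: yellow, flat-sided, grey lid, white blank label; 90 mm long (x axis), 50 mm wide (y axis), 60 mm high (z up), standing on a 3 mm mat. Any one may be the full one (0.53 to 0.68 kg); the two empty ones weigh 0.13 to 0.20 kg. Contents have 1 mm of play.
- tray: open red plastic tray fixed to the bench, left or right of the mat, the only red tray near the tins; inside 152 mm (its x axis) by 182 mm (its y axis); walls 5 mm thick, tops 35 mm above the bench; flat floor, its top 5 mm above the bench; origin at the centre of its underside, on the bench; z up

How it is judged:
At the end, for the whole second after the job is handed in: The heavy tin stands upright (within 10 degrees) on the floor of the tray, its weight carried by the tray, released and at rest; both light tins stand upright (within 10 degrees) on the bench or mat, at rest, clear of the tray (their centres over 100 mm from the tray's centre) (((x of tin_a_mid in the frame of tray between -0.075 and 0.075 m and y of tin_a_mid in the frame of tray between -0.09 and 0.09 m and z of tin_a_mid in the frame of tray below 0.045 m and angle between each of tin_a_mid, tin_b_mid, tin_c_mid's own z axis and vertical below 0.17 rad and linear speed of each of tin_a, tin_b, tin_c below 0.02 m/s and contact force between tin_a and tray above 3.5 N and height (world z) of tin_b_mid between 0.022 and 0.045 m and horizontal distance between each of tin_b_mid, tin_c_mid and tray above 0.1 m and contact force between each of tin_b, tin_c and tray below 0.3 N and height (world z) of tin_c_mid between 0.022 and 0.045 m) or (x of tin_b_mid in the frame of tray between -0.075 and 0.075 m and y of tin_b_mid in the frame of tray between -0.09 and 0.09 m and z of tin_b_mid in the frame of tray below 0.045 m and angle between each of tin_b_mid, tin_a_mid, tin_c_mid's own z axis and vertical below 0.17 rad and linear speed of each of tin_b, tin_a, tin_c below 0.02 m/s and contact force between tin_b and tray above 3.5 N and height (world z) of tin_a_mid between 0.022 and 0.045 m and horizontal distance between each of tin_a_mid, tin_c_mid and tray above 0.1 m and contact force between each of tin_a, tin_c and tray below 0.3 N and height (world z) of tin_c_mid between 0.022 and 0.045 m) or (x of tin_c_mid in the frame of tray between -0.075 and 0.075 m and y of tin_c_mid in the frame of tray between -0.09 and 0.09 m and z of tin_c_mid in the frame of tray below 0.045 m and angle between each of tin_c_mid, tin_a_mid, tin_b_mid's own z axis and vertical below 0.17 rad and linear speed of each of tin_c, tin_a, tin_b below 0.02 m/s and contact force between tin_c and tray above 3.5 N and height (world z) of tin_a_mid between 0.022 and 0.045 m and horizontal distance between each of tin_a_mid, tin_b_mid and tray above 0.1 m and contact force between each of tin_a, tin_b and tray below 0.3 N and height (world z) of tin_b_mid between 0.022 and 0.045 m))); the robot touches nothing.
It fails at once if a tin is dropped or slammed down (a tin moves faster than 0.8 m/s when its underside is within 45 mm of the bench, as after a fall of more than about 35 mm) ((height (world z) of tin_a_mid below 0.075 m and linear speed of tin_a above 0.8 m/s) or (height (world z) of tin_b_mid below 0.075 m and linear speed of tin_b above 0.8 m/s) or (height (world z) of tin_c_mid below 0.075 m and linear speed of tin_c above 0.8 m/s)).
It also fails if it takes over 67 s, if anything falls off the work surface, if the arm or the gripper's body presses on something with over 40 N, if the wrist force passes 120 N, or if a joint passes its speed limit or range.

### The arm

A 7-joint arm with a two-finger parallel gripper is mounted at the origin on the work surface. World frame = base frame: x ahead of the robot, y to its left, z up, the work surface at z = 0. Lengths are in m, angles in rad, forces in N, time in s.
With the tool pointing down it reaches from about 0.425 to 0.925 m from the base axis. Payload 6.8 kg.
Tool frame: the origin (TCP) lies at the very end of the fingers, on their centre line; the grasp point (between the pads) lies 19 mm behind it (env.hold_point_z is the distance from the TCP to the grasp point, in m); x points along the fingers, z is the direction in which the jaws open and shut, and the axes are right-handed (so a half turn about x gives the same grasp; the last joint's range is limited). The gripper opens to 88 mm and grips with 3 to 60 N. Pads are 20 mm wide; open, the fingers measure 115 mm over their backs; the gripper's body (75 mm by 178 mm) begins 61 mm behind the grasp point.
Start: joints at [1.201, 0.477, 0.022, 1.555, -0.011, 1.109, -0.083], TCP at [0.175, -0.652, 0.223] pointing down, gripper open.
Joint ranges: [-2.96, 2.96], [-0.34, 2.1], [-1.41, 1.46], [0.24, 2.44], [-1.37, 4.51], [0.17, 1.92], [-2.96, 2.96]. Speed limits (rad/s): [2.39, 2.39, 3.14, 3.14, 3.14, 3.14, 3.14].

### API

Orientations are given as a rotation vector (axis times angle).
In Python, from workcell import env, imaging, order gives the robot as it stands. The module is installed in compiled form; this text tells all that it offers.
- The arm moves only by the tool step_arm, never from a script. Its argument "targets" is a list of rows, each an object of numbers: "x", "y", "z": the shift along the tool's x, y, z in m; "wx", "wy", "wz": the turn, a rotation vector about the tool's x, y, z in rad; "hand": the finger opening in m, from 0 to 0.0878. In form: [{"x": .., "y": .., "z": .., "wx": .., "wy": .., "wz": .., "hand": ..}, ...]. A call has 1 to 10 rows; each row shifts and turns the commanded pose from where the row before left it, along the tool's axes as they then stand; what a row does not reach is not made up. A row lasts 1/8 s, in which the tool goes at most 62.5 mm and 10.7 degrees, less where a joint would pass 70% of its speed; a pose out of reach is approached as far as the arm can. A call with a gripper value outside its range is refused whole. The fingers move at their own pace and stop on an object; "newtons" is the grip in N (left out, the last holds). Time passes only in rows, so rows that do not move let the fingers close. It gives the time, the measured TCP pose, the force and the opening at its end, in the units of the state.
- env.read_state(): the state, without advancing time (a new reading comes with each control period).
- imaging.grab_frame(name): name is "scene" or "top" or "wrist"; returns a dict with "color" (400x640x3 uint8, red, green, blue), "depth" (400x640 float32, m along the optical axis (not along the pixel's ray), 0 where there is no reading), "K" (3x3 intrinsics, pixels), "R" (3x3) and "t" (3): a world point X has camera coordinates R X + t. Camera axes: x right, y down, z forward; pixel columns grow to the right and rows downward; lengths in m; the calibration is good to about 2 mm. A picture is of the moment at which its call begins.
- order.job_done(): hands the job in, once; it reports no verdict.
The state is a dict: "time_s": time; "joints": joint angles; "qvel": joint speeds; "effort": joint torques, N m; "position": TCP position; "tool_rot": TCP orientation; "force": force on the tool from outside, world axes, zero at the start; "ft_torque": the same for the moment, N m; "width": finger opening in m.
Only numpy, scipy, OpenCV 4.12 (cv2) and the standard library are available. Lean on these libraries where they do the work, as an engineer would, in place of code of your own. Each camera call takes 0.05 s, during which the arm holds its last target.

## Working session

There is one attempt and no reset: what is moved stays moved. The work goes in short steps, Python scripts to look and compute and a tool call to move; the robot and the scene stay as the last step left them, time stands still between calls to the robot, and variables do not carry over. Pictures are saved under pics/ and viewed, and the job is handed in when it is done.

Besides the shell and the picture viewer there is one more tool, called after "Call:" as name(argument=value, ...) on one line, values as JSON. step_arm: Moves the arm, as the interface text tells. Its arguments: {"type":"object","properties":{"targets":{"type":"array"},"newtons":{"type":"number"}},"required":["targets"]}

```bash
mkdir -p pics
python3 - <<'E'
from workcell import env, imaging
import cv2,numpy as np
print(env.read_state())
for n in ("top","scene"):
    f=imaging.grab_frame(n); np.savez(n+'0.npz',**f)
    cv2.imwrite(f'pics/{n}0.png',f['color'][:,:,::-1]); print(n,f['K'],f['R'],f['t'])
E
```

```text
{'time_s': 0.0, 'joints': array([ 1.20094134,  0.47779308,  0.02236135,  1.55642199, -0.0114729 ,
        1.10929592, -0.083084  ]), 'qvel': array([ 5.88192353e-04,  3.67489077e-05,  5.51535210e-04,  7.73572050e-04,
        6.67042016e-04,  2.03074580e-03, -2.94141784e-04]), 'effort': array([ 1.14754846e-03, -5.82842767e+01,  1.53508667e+00, -2.72602594e+01,
       -5.43023308e-02,  1.72396190e-02,  1.83675998e-04]), 'position': array([ 0.17448645, -0.65144759,  0.2216993 ]), 'tool_rot': array([ 1.01523792,  1.32329311, -1.01365019]), 'force': array([ 0.70193154, -0.04107547,  0.25963761]), 'ft_torque': array([-0.06154409, -0.00962495, -0.02275584]), 'width': 0.0876954947007215}
top [[491.93500093   0.         320.91128003]
 [  0.         491.93500093 197.49712106]
 [  0.           0.           1.        ]] [[-0.00848038 -0.99989025 -0.0121479 ]
 [-0.98095957  0.01067578 -0.19391842]
 [ 0.19402683  0.0102721  -0.98094244]] [0.01021385 0.54277874 0.97803187]
scene [[434.37926305   0.         319.43001404]
 [  0.         434.37926305 198.30389252]
 [  0.           0.           1.        ]] [[ 0.12268956  0.99227924 -0.01814327]
 [ 0.55611238 -0.0838788  -0.82686357]
 [-0.82200139  0.09135783 -0.56210983]] [-0.06008206 -0.23572866  1.38033215]
```

View pics/top0.png

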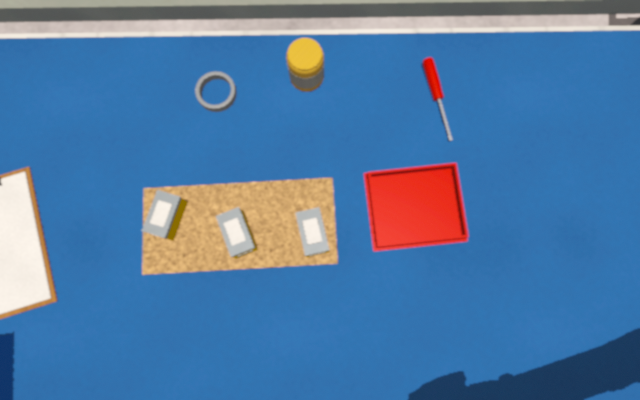

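View pics/scene0.png

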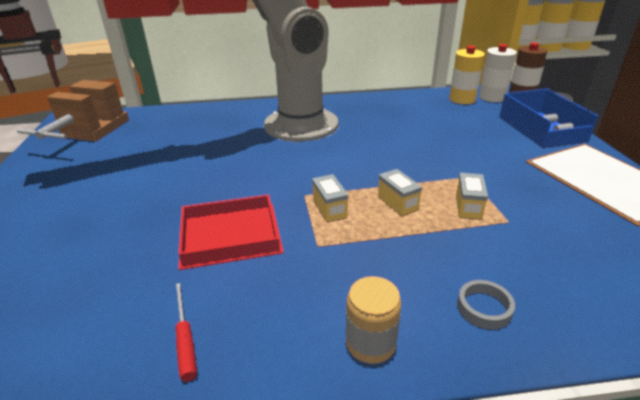

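The top view shows three grey lids with white labels at about (163,214), (235,232) and (312,231). They stand on the mat, and the red tray is to the right at about (416,207).

```bash
cat > h.py <<'E'
import numpy as np,cv2
def ray(f,uv,z):
    K,R,t=f['K'],f['R'],f['t']; c=-R.T@t
    d=np.c_[np.atleast_2d(uv),np.ones(len(np.atleast_2d(uv)))]@np.linalg.inv(K).T@R
    return c+d*((z-c[2])/d[:,2])[:,None]
def cloud(f):
    v,u=np.mgrid[:400,:640]; d=f['depth']
    p=np.stack([u,v,np.ones_like(u)],-1)@np.linalg.inv(f['K']).T*d[...,None]
    return (p-f['t'])@f['R']
def lids(f,zt=0.063):
    P=cloud(f); hsv=cv2.cvtColor(f['color'],cv2.COLOR_RGB2HSV)
    m=((np.abs(P[...,2]-zt)<0.012)&(hsv[...,1]<70)&(f['depth']>0)).astype(np.uint8)
    m=cv2.morphologyEx(m,cv2.MORPH_CLOSE,np.ones((3,3)))
    out=[]
    for c in cv2.findContours(m,0,2)[0]:
        if cv2.contourArea(c)<300: continue
        mm=np.zeros_like(m); cv2.drawContours(mm,[c],0,1,-1); v,u=np.nonzero(mm)
        w=ray(f,np.c_[u,v],zt)
        r=cv2.minAreaRect((w[:,:2]*1000).astype(np.float32))
        b=cv2.boxPoints(r); e=[b[1]-b[0],b[2]-b[1]]; e=max(e,key=np.linalg.norm)
        out.append((c.reshape(-1,2).mean(0).round(),w.mean(0).round(4),np.round(r[0],1),np.round(r[1],1),round(np.degrees(np.arctan2(e[1],e[0]))%180,1),np.median(P[mm>0][:,2]).round(4)))
    return out
E
python3 - <<'E'
from h import *
f=dict(np.load('top0.npz'))
for o in lids(f): print(*o)
hsv=cv2.cvtColor(f['color'],cv2.COLOR_RGB2HSV)
m=(((hsv[...,0]<8)|(hsv[...,0]>172))&(hsv[...,1]>150)).astype(np.uint8)
for c in cv2.findContours(m,0,2)[0]:
    if cv2.contourArea(c)>2000:
        r=cv2.minAreaRect((ray(f,c.reshape(-1,2),0.035)[:,:2]*1000).astype(np.float32)); print('tray',r, cv2.boxPoints(r))
P=cloud(f); print(P[207,416],P[260,200],P[300,300])
E
```

```text
[312. 231.] [0.471  0.0248 0.063 ] [471.4  24.9] [91.4 50.5] 12.6 0.0629
[235. 231.] [0.4716 0.1832 0.063 ] [471.9 183.4] [92.  51.7] 21.7 0.063
[161. 213.] [0.5106 0.3366 0.063 ] [510.9 336.6] [54.5 90.8] 161.8 0.063
tray ((526.030029296875, -194.46356201171875), (168.34385681152344, 199.46302795410156), 5.476703643798828) [[ 432.72385 -103.22077]
 [ 451.76083 -301.77325]
 [ 619.3362  -285.70636]
 [ 600.2992   -87.15387]]
[ 0.52840134 -0.20127921  0.00832168] [ 4.18686770e-01  2.67768463e-01 -1.78877054e-04] [ 0.33230118  0.05186037 -0.00224906]
```

```bash
cat > p.py <<'E'
import sys,numpy as np
from scipy.spatial.transform import Rotation as Ro
from workcell import env
x,y,z,yaw=map(float,sys.argv[1:5]) # yaw: direction of jaw axis (deg) in world
s=env.read_state(); R=Ro.from_rotvec(s['tool_rot']); best=None
for k in (0,180):
    a=np.radians(yaw+k); X=np.array([0,0,-1.]); Z=np.array([np.cos(a),np.sin(a),0])
    T=Ro.from_matrix(np.c_[X,np.cross(Z,X),Z]); w=(R.inv()*T).as_rotvec()
    if best is None or np.linalg.norm(w)<np.linalg.norm(best[0]): best=(w,T)
w,T=best; d=np.array([x,y,z])-s['position']
print('t',s['time_s'],'pos',s['position'].round(4),'q7',s['joints'][6].round(2),'q1',s['joints'][0].round(2),'w',s['width'].round(4),'F',s['force'].round(2))
print('turn',w.round(3),'deg',np.degrees(np.linalg.norm(w)).round(1),'then shift',T.inv().apply(d).round(4),'| shift w/o turn',R.inv().apply(d).round(4))
E
python3 p.py 0.471 0.025 0.17 102.6; python3 -c "
from scipy.spatial.transform import Rotation as R;print(R.from_rotvec([1.01523792,1.32329311,-1.01365019]).as_matrix().round(3))"
```

```text
[[-0.001  0.966  0.259]
 [ 0.002  0.259 -0.966]
 [-1.    -0.    -0.002]]Traceback (most recent call last):
  File "p.py", line 11, in <module>
    print('t',s['time_s'],'pos',s['position'].round(4),'q7',s['joints'][6].round(2),'q1',s['joints'][0].round(2),'w',s['width'].round(4),'F',s['force'].round(2))
                                                                                                                     ^^^^^^^^^^^^^^^^
AttributeError: 'float' object has no attribute 'round'
```

```bash
sed -i "s/s\['width'\].round(4)/round(s['width'],4)/" p.py; python3 p.py 0.471 0.025 0.17 102.6
```

```text
t 0.1 pos [ 0.1746 -0.6515  0.2218] q7 -0.08 q1 1.2 w 0.0879 F [ 0.1   0.18 -0.66]
turn [ 0.042 -0.002  0.   ] deg 2.4 then shift [ 0.0518  0.4369 -0.5955] | shift w/o turn [ 0.0527  0.4614 -0.5766]
```

Call:
step_arm(targets=[{"y": 0.03,"z": -0.023,"wx": 0.004},{"y": 0.03,"z": -0.023,"wx": 0.004},{"y": 0.03,"z": -0.023,"wx": 0.004},{"y": 0.03,"z": -0.023,"wx": 0.004},{"y": 0.03,"z": -0.023,"wx": 0.004},{"y": 0.03,"z": -0.023,"wx": 0.004},{"y": 0.03,"z": -0.023,"wx": 0.004},{"y": 0.03,"z": -0.023,"wx": 0.004},{"y": 0.03,"z": -0.023,"wx": 0.004},{"y": 0.03,"z": -0.023,"wx": 0.004}])

```text
validation failed for argument at $.ta...
```

```bash
python3 p.py 0.471 0.025 0.17 102.6
```

```text
t 0.1 pos [ 0.1746 -0.6515  0.2218] q7 -0.08 q1 1.2 w 0.0879 F [ 0.1   0.18 -0.66]
turn [ 0.042 -0.002  0.   ] deg 2.4 then shift [ 0.0518  0.4369 -0.5955] | shift w/o turn [ 0.0527  0.4614 -0.5766]
```

Call:
step_arm(targets=[{"x": 0,"y": 0.03,"z": -0.023,"wx": 0.004,"wy": 0,"wz": 0,"hand": 0.0878}], newtons=20)

```text
time_s: 0.22
position: [0.195, -0.6231, 0.2218]
tool_rot: [1.02, 1.32, -1.022]
force: [-0.5, 0.3, 0.1]
width: 0.0877
```

Call:
step_arm(targets=[{"x": 0,"y": 0.03,"z": -0.023,"wx": 0.004,"wy": 0,"wz": 0,"hand": 0.0878},{"x": 0,"y": 0.03,"z": -0.023,"wx": 0.004,"wy": 0,"wz": 0,"hand": 0.0878},{"x": 0,"y": 0.03,"z": -0.023,"wx": 0.004,"wy": 0,"wz": 0,"hand": 0.0878},{"x": 0,"y": 0.03,"z": -0.023,"wx": 0.004,"wy": 0,"wz": 0,"hand": 0.0878},{"x": 0,"y": 0.03,"z": -0.023,"wx": 0.004,"wy": 0,"wz": 0,"hand": 0.0878},{"x": 0,"y": 0.03,"z": -0.023,"wx": 0.004,"wy": 0,"wz": 0,"hand": 0.0878},{"x": 0,"y": 0.03,"z": -0.023,"wx": 0.004,"wy": 0,"wz": 0,"hand": 0.0878},{"x": 0,"y": 0.03,"z": -0.023,"wx": 0.004,"wy": 0,"wz": 0,"hand": 0.0878},{"x": 0,"y": 0.03,"z": -0.023,"wx": 0.004,"wy": 0,"wz": 0,"hand": 0.0878}])

```text
time_s: 1.35
position: [0.4107, -0.3552, 0.2224]
tool_rot: [1.044, 1.307, -1.045]
force: [0.6, -0.6, -0.3]
width: 0.088
```

```bash
python3 p.py 0.471 0.025 0.17 102.6
```

```text
t 1.35 pos [ 0.4107 -0.3552  0.2224] q7 -0.79 q1 0.71 w 0.088 F [ 0.58 -0.61 -0.33]
turn [ 0.002 -0.     0.   ] deg 0.1 then shift [ 0.0524  0.1418 -0.3579] | shift w/o turn [ 0.0525  0.1424 -0.3577]
```

Call:
step_arm(targets=[{"x": 0.005,"y": 0.014,"z": -0.036,"wx": 0,"wy": 0,"wz": 0,"hand": 0.0878},{"x": 0.005,"y": 0.014,"z": -0.036,"wx": 0,"wy": 0,"wz": 0,"hand": 0.0878},{"x": 0.005,"y": 0.014,"z": -0.036,"wx": 0,"wy": 0,"wz": 0,"hand": 0.0878},{"x": 0.005,"y": 0.014,"z": -0.036,"wx": 0,"wy": 0,"wz": 0,"hand": 0.0878},{"x": 0.005,"y": 0.014,"z": -0.036,"wx": 0,"wy": 0,"wz": 0,"hand": 0.0878},{"x": 0.005,"y": 0.014,"z": -0.036,"wx": 0,"wy": 0,"wz": 0,"hand": 0.0878},{"x": 0.005,"y": 0.014,"z": -0.036,"wx": 0,"wy": 0,"wz": 0,"hand": 0.0878},{"x": 0.005,"y": 0.014,"z": -0.036,"wx": 0,"wy": 0,"wz": 0,"hand": 0.0878},{"x": 0.005,"y": 0.014,"z": -0.036,"wx": 0,"wy": 0,"wz": 0,"hand": 0.0878},{"x": 0.005,"y": 0.014,"z": -0.033,"wx": 0,"wy": 0,"wz": 0,"hand": 0.0878}])

```text
time_s: 2.6
position: [0.4681, 0.0239, 0.1724]
tool_rot: [1.044, 1.306, -1.044]
force: [-0.2, -0.3, -0.1]
width: 0.0877
```

```bash
python3 p.py 0.471 0.025 0.02 102.6
```

```text
t 2.6 pos [0.4681 0.0239 0.1724] q7 -1.64 q1 0.16 w 0.0877 F [-0.21 -0.25 -0.1 ]
turn [0.002 0.    0.   ] deg 0.1 then shift [ 0.1524  0.003  -0.0004] | shift w/o turn [ 0.1524  0.0031 -0.0004]
```

Call:
step_arm(targets=[{"x": 0.03,"y": 0.003,"z": 0,"wx": 0,"wy": 0,"wz": 0,"hand": 0.0878},{"x": 0.03,"y": 0,"z": 0,"wx": 0,"wy": 0,"wz": 0,"hand": 0.0878},{"x": 0.03,"y": 0,"z": 0,"wx": 0,"wy": 0,"wz": 0,"hand": 0.0878},{"x": 0.03,"y": 0,"z": 0,"wx": 0,"wy": 0,"wz": 0,"hand": 0.0878},{"x": 0.02,"y": 0,"z": 0,"wx": 0,"wy": 0,"wz": 0,"hand": 0.0878},{"x": 0.012,"y": 0,"z": 0,"wx": 0,"wy": 0,"wz": 0,"hand": 0.0878},{"x": 0,"y": 0,"z": 0,"wx": 0,"wy": 0,"wz": 0,"hand": 0.04},{"x": 0,"y": 0,"z": 0,"wx": 0,"wy": 0,"wz": 0,"hand": 0.04},{"x": 0,"y": 0,"z": 0,"wx": 0,"wy": 0,"wz": 0,"hand": 0.04},{"x": 0,"y": 0,"z": 0,"wx": 0,"wy": 0,"wz": 0,"hand": 0.04}], newtons=30)

```text
time_s: 3.85
position: [0.4717, 0.0233, 0.0212]
tool_rot: [1.045, 1.305, -1.044]
force: [-1.2, 4.2, 4.2]
width: 0.0513
```

```bash
python3 p.py 0.471 0.025 0.02 102.6
```

```text
t 3.85 pos [0.4717 0.0233 0.0212] q7 -1.79 q1 0.08 w 0.0513 F [-1.16  4.22  4.2 ]
turn [ 0.002  0.    -0.001] deg 0.1 then shift [ 0.0012 -0.0003 -0.0018] | shift w/o turn [ 0.0012 -0.0003 -0.0018]
```

Call:
step_arm(targets=[{"x": 0,"y": 0,"z": 0,"wx": 0,"wy": 0,"wz": 0,"hand": 0.04},{"x": -0.006,"y": 0,"z": 0,"wx": 0,"wy": 0,"wz": 0,"hand": 0.04},{"x": -0.008,"y": 0,"z": 0,"wx": 0,"wy": 0,"wz": 0,"hand": 0.04},{"x": -0.008,"y": 0,"z": 0,"wx": 0,"wy": 0,"wz": 0,"hand": 0.04},{"x": -0.006,"y": 0,"z": 0,"wx": 0,"wy": 0,"wz": 0,"hand": 0.04},{"x": 0,"y": 0,"z": 0,"wx": 0,"wy": 0,"wz": 0,"hand": 0.04},{"x": 0,"y": 0,"z": 0,"wx": 0,"wy": 0,"wz": 0,"hand": 0.04},{"x": 0,"y": 0,"z": 0,"wx": 0,"wy": 0,"wz": 0,"hand": 0.04},{"x": 0,"y": 0,"z": 0,"wx": 0,"wy": 0,"wz": 0,"hand": 0.04}])

```text
time_s: 4.97
position: [0.4711, 0.0233, 0.0484]
tool_rot: [1.044, 1.306, -1.045]
force: [0.0, -1.0, -6.6]
width: 0.0497
```

Run:
```python
from workcell import env, imaging
import cv2
for i in range(6):
    f=imaging.grab_frame("scene"); s=env.read_state(); print(s['force'].round(2),s['width'],s['position'].round(4))
cv2.imwrite('pics/lift1.png',f['color'][:,:,::-1])
```

```text
[-0.15  0.71 -5.16] 0.04992373197133929 [0.4712 0.0233 0.0485]
[ 0.93 -0.37 -5.98] 0.05000629235553491 [0.4712 0.0233 0.0485]
[-0.41  0.77 -5.43] 0.049756089226107476 [0.4712 0.0233 0.0485]
[ 0.1  -0.13 -5.74] 0.050120697163134775 [0.4712 0.0233 0.0486]
[-0.6  -0.04 -6.19] 0.05015006344579783 [0.4713 0.0233 0.0486]
[-0.58 -0.16 -6.14] 0.04991296829539084 [0.4713 0.0233 0.0486]
```

View pics/lift1.png

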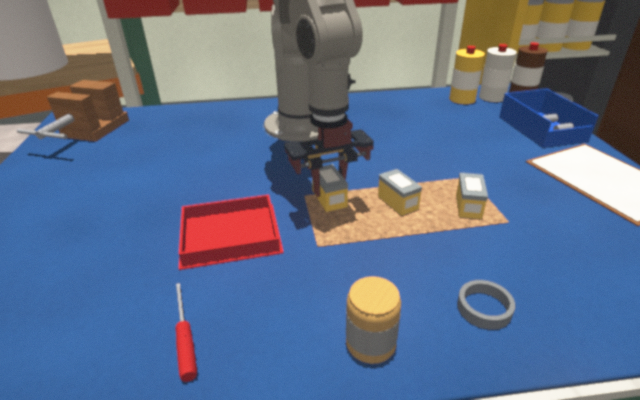

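The scene view shows the first tin lifted level at about (332,192), with a gap above the mat. The wrist reads about -5.8 N, or 0.59 kg. That fits only the full tin, since an empty one would weigh at most 2 N. Next I carry it to the tray.

```bash
python3 p.py 0.526 -0.195 0.12 95.5
```

```text
t 5.275 pos [0.4713 0.0233 0.0486] q7 -1.76 q1 0.1 w 0.0499 F [-0.58 -0.16 -6.14]
turn [ 0.126 -0.     0.   ] deg 7.2 then shift [-0.0714  0.0336  0.2226] | shift w/o turn [-0.0714  0.0054  0.225 ]
```

Call:
step_arm(targets=[{"x": -0.012,"y": 0,"z": 0,"wx": 0,"wy": 0,"wz": 0,"hand": 0.04},{"x": -0.018,"y": 0,"z": 0,"wx": 0,"wy": 0,"wz": 0,"hand": 0.04},{"x": -0.02,"y": 0,"z": 0,"wx": 0,"wy": 0,"wz": 0,"hand": 0.04},{"x": -0.015,"y": 0,"z": 0.008,"wx": 0,"wy": 0,"wz": 0,"hand": 0.04},{"x": -0.006,"y": 0,"z": 0.02,"wx": 0,"wy": 0,"wz": 0,"hand": 0.04},{"x": 0,"y": 0.001,"z": 0.025,"wx": 0,"wy": 0,"wz": 0,"hand": 0.04},{"x": 0,"y": 0.001,"z": 0.03,"wx": 0,"wy": 0,"wz": 0,"hand": 0.04},{"x": 0,"y": 0.001,"z": 0.03,"wx": 0,"wy": 0,"wz": 0,"hand": 0.04},{"x": 0,"y": 0.001,"z": 0.03,"wx": 0,"wy": 0,"wz": 0,"hand": 0.04},{"x": 0,"y": 0.001,"z": 0.03,"wx": 0,"wy": 0,"wz": 0,"hand": 0.04}])

```text
time_s: 6.52
position: [0.5141, -0.146, 0.12]
tool_rot: [1.044, 1.306, -1.045]
force: [0.2, -0.1, -5.3]
width: 0.0498
```

Call:
step_arm(targets=[{"x": 0,"y": 0,"z": 0.025,"wx": 0,"wy": 0,"wz": 0,"hand": 0.04},{"x": 0,"y": 0,"z": 0.018,"wx": 0,"wy": 0,"wz": 0,"hand": 0.04},{"x": 0,"y": 0,"z": 0.009,"wx": 0.016,"wy": 0,"wz": 0,"hand": 0.04},{"x": 0,"y": 0,"z": 0,"wx": 0.04,"wy": 0,"wz": 0,"hand": 0.04},{"x": 0,"y": 0,"z": 0,"wx": 0.04,"wy": 0,"wz": 0,"hand": 0.04},{"x": 0,"y": 0,"z": 0,"wx": 0.03,"wy": 0,"wz": 0,"hand": 0.04},{"x": 0,"y": 0,"z": 0,"wx": 0,"wy": 0,"wz": 0,"hand": 0.04}])

```text
time_s: 7.4
position: [0.5257, -0.1945, 0.1197]
tool_rot: [1.138, 1.253, -1.138]
force: [0.6, -0.1, -6.4]
width: 0.0501
```

```bash
python3 p.py 0.526 -0.195 0.0235 95.5
python3 - <<'E'
from workcell import env, imaging
import cv2
f=imaging.grab_frame("scene"); s=env.read_state(); print(s['force'].round(2),s['width'],s['position'].round(4))
cv2.imwrite('pics/carry.png',f['color'][:,:,::-1])
E
```

```text
t 7.4 pos [ 0.5257 -0.1945  0.1197] q7 -1.36 q1 0.45 w 0.0501 F [ 0.55 -0.05 -6.36]
turn [ 0. -0. -0.] deg 0.0 then shift [0.0962 0.0003 0.0006] | shift w/o turn [0.0962 0.0003 0.0006]
[-0.64 -0.32 -6.19] 0.0501149472879029 [ 0.5257 -0.1946  0.1197]
```

View pics/carry.png

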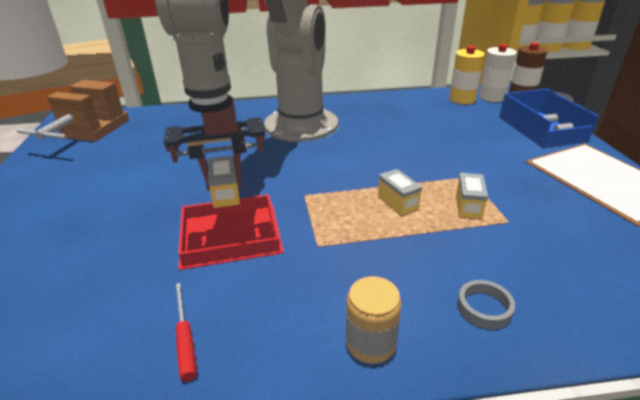

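The tin is held level above the tray at about (224,185), and the force still reads about -6.2 N. I lower it to just above the floor and then creep down.

Call:
step_arm(targets=[{"x": 0.012,"y": 0,"z": 0,"wx": 0,"wy": 0,"wz": 0,"hand": 0.04},{"x": 0.018,"y": 0,"z": 0,"wx": 0,"wy": 0,"wz": 0,"hand": 0.04},{"x": 0.018,"y": 0,"z": 0,"wx": 0,"wy": 0,"wz": 0,"hand": 0.04},{"x": 0.016,"y": 0,"z": 0,"wx": 0,"wy": 0,"wz": 0,"hand": 0.04},{"x": 0.012,"y": 0,"z": 0,"wx": 0,"wy": 0,"wz": 0,"hand": 0.04},{"x": 0.008,"y": 0,"z": 0,"wx": 0,"wy": 0,"wz": 0,"hand": 0.04},{"x": 0.005,"y": 0,"z": 0,"wx": 0,"wy": 0,"wz": 0,"hand": 0.04},{"x": 0.003,"y": 0,"z": 0,"wx": 0,"wy": 0,"wz": 0,"hand": 0.04},{"x": 0.002,"y": 0,"z": 0,"wx": 0,"wy": 0,"wz": 0,"hand": 0.04},{"x": 0,"y": 0,"z": 0,"wx": 0,"wy": 0,"wz": 0,"hand": 0.04}])

```text
time_s: 8.7
position: [0.5257, -0.1952, 0.0258]
tool_rot: [1.138, 1.253, -1.138]
force: [-0.3, 0.5, -6.1]
width: 0.0499
```

Call:
step_arm(targets=[{"x": 0.001,"y": 0,"z": 0,"wx": 0,"wy": 0,"wz": 0,"hand": 0.04},{"x": 0.001,"y": 0,"z": 0,"wx": 0,"wy": 0,"wz": 0,"hand": 0.04},{"x": 0,"y": 0,"z": 0,"wx": 0,"wy": 0,"wz": 0,"hand": 0.04}])

```text
time_s: 9.07
position: [0.5256, -0.1951, 0.0236]
tool_rot: [1.138, 1.253, -1.138]
force: [-0.1, -0.4, -6.2]
width: 0.0495
```

Call:
step_arm(targets=[{"x": 0.001,"y": 0,"z": 0,"wx": 0,"wy": 0,"wz": 0,"hand": 0.04},{"x": 0.001,"y": 0,"z": 0,"wx": 0,"wy": 0,"wz": 0,"hand": 0.04},{"x": 0,"y": 0,"z": 0,"wx": 0,"wy": 0,"wz": 0,"hand": 0.04}])

```text
time_s: 9.45
position: [0.5257, -0.1951, 0.0232]
tool_rot: [1.138, 1.252, -1.139]
force: [-5.9, 1.2, 11.3]
width: 0.0501
```

Contact is made: the force has gone from -6 to +11 N. I release and retreat.

Call:
step_arm(targets=[{"x": 0,"y": 0,"z": 0,"wx": 0,"wy": 0,"wz": 0,"hand": 0.055},{"x": 0,"y": 0,"z": 0,"wx": 0,"wy": 0,"wz": 0,"hand": 0.07},{"x": 0,"y": 0,"z": 0,"wx": 0,"wy": 0,"wz": 0,"hand": 0.0878},{"x": 0,"y": 0,"z": 0,"wx": 0,"wy": 0,"wz": 0,"hand": 0.0878},{"x": -0.01,"y": 0,"z": 0,"wx": 0,"wy": 0,"wz": 0,"hand": 0.0878},{"x": -0.03,"y": 0,"z": 0,"wx": 0,"wy": 0,"wz": 0,"hand": 0.0878},{"x": -0.04,"y": 0,"z": 0,"wx": 0,"wy": 0,"wz": 0,"hand": 0.0878},{"x": -0.04,"y": 0,"z": 0,"wx": 0,"wy": 0,"wz": 0,"hand": 0.0878},{"x": -0.04,"y": 0,"z": 0,"wx": 0,"wy": 0,"wz": 0,"hand": 0.0878},{"x": -0.03,"y": 0,"z": 0,"wx": 0,"wy": 0,"wz": 0,"hand": 0.0878}])

```text
time_s: 10.7
position: [0.526, -0.1952, 0.2143]
tool_rot: [1.139, 1.251, -1.137]
force: [-0.3, -0.1, -0.7]
width: 0.0875
```

Call:
step_arm(targets=[{"x": 0,"y": -0.02,"z": 0.02,"wx": 0,"wy": 0,"wz": 0,"hand": 0.0878},{"x": 0,"y": -0.02,"z": 0.03,"wx": 0,"wy": 0,"wz": 0,"hand": 0.0878},{"x": 0,"y": -0.01,"z": 0.03,"wx": 0,"wy": 0,"wz": 0,"hand": 0.0878},{"x": 0,"y": -0.01,"z": 0.03,"wx": 0,"wy": 0,"wz": 0,"hand": 0.0878},{"x": 0,"y": -0.01,"z": 0.03,"wx": 0,"wy": 0,"wz": 0,"hand": 0.0878},{"x": 0,"y": 0,"z": 0.03,"wx": 0,"wy": 0,"wz": 0,"hand": 0.0878},{"x": 0,"y": 0,"z": 0.03,"wx": 0,"wy": 0,"wz": 0,"hand": 0.0878},{"x": 0,"y": 0,"z": 0,"wx": 0,"wy": 0,"wz": 0,"hand": 0.0878}])

```text
time_s: 11.7
position: [0.4743, -0.4033, 0.212]
tool_rot: [1.14, 1.251, -1.141]
force: [-0.5, 0.7, -1.1]
width: 0.0879
```

Run:
```python
from workcell import env, imaging
from h import *
f=imaging.grab_frame("top"); g=imaging.grab_frame("scene"); s=env.read_state(); print(s['force'].round(2),s['position'].round(4),s['time_s'])
cv2.imwrite('pics/end.png',np.vstack([f['color'],g['color']])[::,:,::-1][:, :] if 0 else cv2.resize(np.vstack([f['color'],g['color']])[:,:,::-1],(480,600)))
for o in lids(f): print(*o)
for o in lids(f,.065): print('h65',*o)
```

```text
[ 0.28  0.26 -0.54] [ 0.4751 -0.4002  0.2119] 11.8
[235. 231.] [0.4716 0.1833 0.063 ] [471.9 183.4] [91.9 51.7] 21.6 0.063
[160. 214.] [0.5105 0.3365 0.063 ] [510.8 336.3] [54.7 90.7] 162.3 0.0631
[418. 204.] [ 0.5248 -0.1939  0.063 ] [ 525.2 -193.8] [91.4 52. ] 5.3 0.0648
h65 [235. 231.] [0.4714 0.183  0.065 ] [471.7 183. ] [91.7 51.5] 21.6 0.063
h65 [160. 213.] [0.5102 0.3361 0.065 ] [510.5 335.8] [54.2 90.5] 162.4 0.0631
h65 [418. 204.] [ 0.5244 -0.1936  0.065 ] [ 524.9 -193.5] [91.  51.9] 5.3 0.0648
```

View pics/end.png

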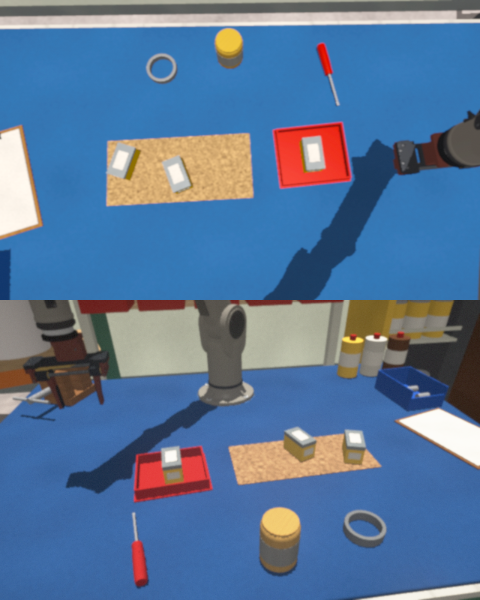

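The heavy tin stands upright in the middle of the tray (top view (418,204) at full size, lid at z = 0.065). The other two stand where they were on the mat, with lids at 0.063. The arm is clear of everything.

```bash
python3 -c "
from workcell import order;print(order.job_done())"
```

```text
the job is handed in; nothing more can be done
None
```

The heavy tin is standing upright and released in the red tray, and I handed the job in at about 11.8 s; no verdict was reported.

- **Which tin:** I lifted only the tin nearest the tray. It read about -5.8 N at the wrist (-6.2 N while carrying), or about 0.6 kg. That is inside the full range and about three times the heaviest empty tin. The task says to lift the tins in turn, but I did not lift the other two, so they were never weighed as a cross-check.
- **Placing:** I crept it down until the force turned to +11 N at contact, then opened the fingers and backed away.
- **Heavy tin, last check:** its lid is at (0.525, -0.194), within 2 mm of the measured tray centre. The lid height of 0.065 m matches a 60 mm tin on the 5 mm tray floor.
- **Light tins, last check:** both stand undisturbed on the mat, lids at 0.063 m, and about 0.38 m or more from the tray centre.
- **Arm:** the wrist force is back near zero, at about -0.5 N, which is close to the sensor noise. The arm touches nothing.
- **Small disagreement:** the tray outline measured about 168 x 199 mm, against the 162 x 192 mm I expected. This is probably because the outer wall showed in the mask, and it is well inside the margin.

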